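Press a filter holder shut in a bar clamp and release the clamp

ROBOT

A 6-joint arm with a two-finger parallel gripper is mounted at the origin on a cart in front of the work surface, level with it; the furniture and walls round the work are solid. World frame = base frame: x ahead of the robot, y to its left, z up, the work surface at z = 0. Lengths are in m, angles in rad, forces in N, time in s.
With the tool pointing down it reaches from about 0.3 to 0.875 m from the base axis. Payload 6.4 kg.
Tool frame: the origin (TCP) lies between the finger pads; the fingertips stand 25 mm ahead of it and the grasp point (between the pads) lies 6 mm ahead of it; z points along the fingers, y is the line along which they close (so a half turn about z gives the same grasp; the last joint's range is limited). The gripper opens to 85 mm and grips with 20 to 120 N. Pads are 22 mm wide; open, the fingers measure 114 mm over their backs; the gripper's body (76 mm by 85 mm) begins 54 mm behind the grasp point. The pads swing forward as they close: fully open they stand 13 mm farther back than shut.
Start: joints at [0.984, 0.181, 1.607, -0, 1.354, -0.206], TCP at [0.214, 0.534, 0.256] pointing down, gripper open.
Joint ranges: [-2.99, 2.99], [-0.89, 2.07], [0.3, 2.58], [-1.14, 4.28], [0, 2.63], [-3.12, 3.12]. Speed limits (rad/s): [2.57, 2.57, 3.01, 3.14, 3.14, 3.14].

INTERFACE

Orientations are given as a unit quaternion [w, x, y, z].
In Python, from bench import ctrl gives the robot as it stands.
- The arm moves only by the tool servo_tool, never from a script. Its argument "series" is text: rows parted by semicolons, each of 7 numbers parted by spaces: the gripper command: -1 is fully open, 1 is shut, values between are in proportion, then the shift along the tool's x, y, z in m, then the turn, a rotation vector about the tool's x, y, z in degrees. A call has 1 to 12 rows; each row is the pose to reach, as a shift and turn from the pose commanded when the call began, along the tool's axes at that moment; what a row does not reach only later rows make up. A row lasts 1/12 s, in which the tool goes at most 41.7 mm and 7.16 degrees, less where a joint would pass 70% of its speed; a pose out of reach is approached as far as the arm can. A call with a gripper value outside its range is refused whole. The fingers move at their own pace and stop on an object; the grip force is fixed at half the most. Time passes only in rows, so rows that repeat a pose let the fingers close. It gives the time, the measured TCP pose, the force, the opening and the grip force at its end, in the units of the state.
- ctrl.get_obs(): the state, without advancing time (a new reading comes with each control period).
- ctrl.camera(name): name is "side" or "top" or "wrist"; returns a dict with "img" (420x560x3 uint8, red, green, blue), "z_map" (420x560 float32, m along the optical axis (not along the pixel's ray), 0 where there is no reading), "fovy" (degrees; the focal length in pixels is half the picture's height over the tangent of half this angle, whatever the lens; pixels are square), "cx", "cy" (the principal point, pixels), "extrinsics" (4x4, takes a point from camera to world coordinates); the wrist camera has in their place "T_tool_cam" (4x4, takes a point from camera to tool coordinates, whose origin is the TCP and whose axes are the flange's). Camera axes: x right, y down, z forward; pixel columns grow to the right and rows downward; lengths in m; the calibration is good to about 2 mm. A picture is of the moment at which its call begins: read the wrist's pose just before it.
- ctrl.hand_in(): hands the job in; it is judged then, once.
The state is a dict: "time_s": time; "q": joint angles; "dq": joint speeds; "joint_efforts": joint torques, N m; "eef_pos": TCP position; "eef_rot": TCP orientation; "wrist_force": force on the tool from outside, world axes, zero at the start; "torque": the same for the moment, N m; "opening": opening from 0.0 (shut) to 1.0 (fully open); "grasp_force": force on a finger pad.
Only numpy, scipy, OpenCV 4.12 (cv2) and the standard library are available. Lean on these libraries where they do the work, as an engineer would, in place of code of your own. Each camera call takes 0.05 s, during which the arm holds its last target. There are 200 camera calls.

TASK

The two halves of one in-line filter holder still stand a few millimetres apart. Lay that holder between the guide rails of the bench clamp, between its two jaws, and squeeze the clamp's trigger, stroke after stroke, until the jaw has pressed the halves firmly together and the trigger turns clearly stiff - then stop at once, because squeezing on cracks the housing. Hold the release tab down until the jaw has sprung all the way back open, let go, and leave the closed holder lying in the clamp and the other loose things on the bench where they are.

Things in the scene. Friction and masses are not known exactly. Their poses are not given: they have to be found in the camera images.
- clamp: Ratchet bar clamp lying flat on an aluminium plate 104 x 250 x 10 mm; fixed. Origin: on the bench under the steel bar; y runs along the bar (15 mm wide, toothed, z 24..33) to the moving jaw, x to the jaws, away from the robot. Black housing round the bar: x -14..16, y -50..35, top z 44 mm. Handle and trigger stick out to -x. Fixed jaw's rubber pad, 25 mm across, faces +y at x 46, y 37, z 27 mm.
- nest (a point): The holder's place: point on the plate (10 mm above the bench) midway between two low guide rails, at x 46, y 70 mm in the clamp's frame. The rails run along clamp y (y 41..97), 38 mm apart (2 mm play each side), 6 mm high, 4.5 thick. The fixed pad is 33 mm to the -y side of this point; the pads leave 67 mm or more at the start. The holder may lie either way round; the jaws push it along.
- filter_holder: White filter holder to close, 95 g: 34 x 34 mm square bar along its y axis, two halves each 23 mm long, between them an open gap with a dark O-ring. Origin: underside centre, in the mating face of the one half (y 0 to -23 mm); the other reaches from y = gap to 23 mm + gap. 51 to 53 mm long open, 46 closed. The halves slide together at about 7 N; over 30 N from the jaw cracks it.
- holder_cap (a joint): Gap between the holder's two halves in m: 0.005 to 0.0065 at the start, 0 fully closed; it stays where it is left.
- jaw (a joint): Travel of moving jaw and bar in m towards the fixed jaw (clamp -y): 0 fully open (pads 82 mm apart), 0.046 the end. A full trigger stroke draws it 8 mm (two 4 mm ratchet teeth) and the ratchet keeps it; from a part stroke it falls back to the last tooth. While the release tab is held down a 3 N spring sends it back to 0 at about 50 mm/s. The bar's tail reaches back to clamp y -135 mm at most.
- jaw_pad: The moving jaw's round rubber pad, 25 mm across, springy: about 12 N per mm. Its origin is the clamp's origin moved along with the jaw; its face is jaw_face.
- jaw_face (a point): Centre of the moving pad's face, which looks to clamp -y.
- trigger (a joint): Trigger angle in rad: 0 at rest, 0.28 at its stop; turns about an upright pin at clamp x 36, y 8 mm, swinging to clamp -y, towards the handle; a spring returns it. Force at the grip point (stroke 25 mm): 3 to 6 N while the jaw runs free, 6 to 11 N while the halves slide together, then about 1.6 N more per mm; at 11 to 13 N they are firmly home, 14 N or more can be the 30 N at the jaw that cracks.
- trigger_grip (a point): Middle of the grey trigger blade (66 mm long, 12 thick, 22 high, z 17..39 mm), 88 mm from its pin: squeeze here. At rest at clamp x -52, y 12 mm; the outer face to push is 6 mm further to clamp +y. The blade leans 0.16 rad at rest, its free end further to +y (a 22 mm wide finger needs 3.5 mm of room to the face). Let it come fully back before each new stroke.
- handle_grip (a point): Middle of the fixed black handle (80 mm long, 14 thick, 24 high) at clamp x -52, y -31, z 28 mm. From its outer face (y -38) to the trigger's outer face it is 56 mm at rest, 31 mm when squeezed to the stop.
- release (a joint): Angle of the release lever in rad: 0 at rest (it ticks up to 0.1 as the ratchet runs), 0.19 fully pressed; it springs back. The ratchet lets go only beyond about 0.15, with the trigger let go. It turns about a pin across the bar at clamp y -12, z 34 mm.
- release_top (a point): Middle of the top of the steel release tab (18 mm along clamp x, 24 mm along y), at clamp x 0, y 20, 55 mm above the bench, the highest part of the clamp. Pressed down 5 mm with up to about 12 N it frees the jaw; a firm stop follows at 6 mm. On its arc the top shifts 4 mm to clamp +y as it goes down.
- finished_holder: A second holder of the same kind that is already closed: 46 mm long, no gap; not to be used. Origin: underside centre.
- vial: Small sample vial, 23 mm across, 51 mm tall, standing near the clamp; leave it. Origin: underside centre.
- vial_b: Second vial of that size; leave it.
- petri_dish: Petri dish, 62 mm across, 12 high; leave it.
- tweezers: Steel tweezers, 129 mm long, lying; leave them.
- label_tape: Roll of label tape, 62 mm across, 20 high, lying; leave it.
- marker: Marker pen, 135 mm long, lying; leave it.
- beaker: Beaker, 51 mm across, 55 mm tall; leave it. Origin: underside centre.

How it is judged:
On the way, in this order (a step that is already met when the one before it is completed fails the run):
1. the holder, still open, lies let go between the guide rails and the jaws (x of filter_holder in the frame of nest between -0.005 and 0.005 m and y of filter_holder in the frame of nest between -0.03 and 0.03 m and z of filter_holder in the frame of nest below 0.004 m and angle between the y axis of filter_holder and the y axis of clamp, either way round below 0.15 rad and angle between filter_holder's own z axis and vertical below 0.1 rad and contact force between the fingers and filter_holder below 0.1 N and value of joint holder_cap above 0.003 m), for 0.2 s.
2. the jaw, drawn by the squeezed trigger, presses the holder's halves firmly together (gap under 0.8 mm, more than 11 N) (x of filter_holder in the frame of nest between -0.005 and 0.005 m and y of filter_holder in the frame of nest between -0.03 and 0.03 m and z of filter_holder in the frame of nest below 0.004 m and angle between the y axis of filter_holder and the y axis of clamp, either way round below 0.15 rad and angle between filter_holder's own z axis and vertical below 0.1 rad and contact force between the fingers and filter_holder below 0.1 N and value of joint holder_cap below 0.0008 m and value of joint trigger above 0.02 rad and contact force between jaw_pad and filter_holder above 11 N), for 0.1 s.
3. the release tab has let the jaw spring back from the holder (value of joint jaw below 0.003 m and contact force between jaw_pad and filter_holder below 0.1 N), for 0.2 s.
At the end, for the whole second after the job is handed in: The holder is closed (gap under 1 mm) and lies flat and at rest between the guide rails (within 5 mm of their middle line, within 30 mm of the nest point along them, turned less than 0.15 rad); the jaw is fully back (under 3 mm from its open stop) and trigger and release tab are let go (x of filter_holder in the frame of nest between -0.005 and 0.005 m and y of filter_holder in the frame of nest between -0.03 and 0.03 m and z of filter_holder in the frame of nest below 0.004 m and angle between the y axis of filter_holder and the y axis of clamp, either way round below 0.15 rad and angle between filter_holder's own z axis and vertical below 0.1 rad and value of joint holder_cap below 0.001 m and value of joint jaw below 0.003 m and value of joint trigger below 0.02 rad and value of joint release below 0.05 rad and linear speed of filter_holder below 0.02 m/s); the robot touches nothing.
It fails at once if the jaw presses the holder with more than 30 N: the housing cracks (contact force between jaw_pad and filter_holder above 30 N).
It fails at once if the finished holder or another loose thing on the bench is moved by more than 30 mm (distance of any of finished_holder, vial, vial_b, beaker, petri_dish, tweezers, label_tape, marker from where it was at the start of the episode above 0.03 m).
It also fails if it takes over 64 s, if anything falls off the work surface, if the arm or the gripper's body presses on something with over 40 N, if the wrist force passes 120 N, or if a joint passes its speed limit or range.

## Working session

There is one attempt and no reset: what is moved stays moved. The work goes in short steps, Python scripts to look and compute and a tool call to move; the robot and the scene stay as the last step left them, time stands still between calls to the robot, and variables do not carry over. Pictures are saved under pics/ and viewed, at most 10 in all, crops included, and the job is handed in when it is done.

Besides the shell and the picture viewer there is one more tool, called by a JSON object that holds its "op" and its "data". servo_tool: Moves the arm, as the interface text tells. Its arguments: {"type":"object","properties":{"series":{"type":"string"}},"required":["series"]}

```bash
mkdir -p pics; cat > h.py <<'E'
import numpy as np, cv2
from bench import ctrl
from scipy.spatial.transform import Rotation as R
def snap(n):
    o=ctrl.get_obs(); c=ctrl.camera(n)
    if 'extrinsics' not in c:
        q=o['eef_rot'];T=np.eye(4);T[:3,:3]=R.from_quat([q[1],q[2],q[3],q[0]]).as_matrix();T[:3,3]=o['eef_pos']
        c['extrinsics']=T@np.array(c['T_tool_cam'])
    return c
def cloud(c):
    h,w=c['z_map'].shape;f=h/2/np.tan(np.radians(c['fovy'])/2)
    v,u=np.mgrid[:h,:w];z=c['z_map']
    P=np.stack([(u-c['cx'])/f*z,(v-c['cy'])/f*z,z],-1)
    E=np.array(c['extrinsics']);return P@E[:3,:3].T+E[:3,3]
def ray(c,u,v,zp):
    f=c['img'].shape[0]/2/np.tan(np.radians(c['fovy'])/2);E=np.array(c['extrinsics'])
    d=E[:3,:3]@np.array([(u-c['cx'])/f,(v-c['cy'])/f,1]);t=(zp-E[2,3])/d[2];return E[:3,3]+t*d
def save(c,n): cv2.imwrite('pics/'+n,cv2.cvtColor(c['img'],cv2.COLOR_RGB2BGR))
E
python3 - <<'E'
from h import *
for n in['top','side']:
    c=snap(n);save(c,n+'1.png');np.savez(n+'1.npz',P=cloud(c),**c);print(c['extrinsics'],c['fovy'])
o=ctrl.get_obs();print(o)
E
```

```text
[[-0.01142176 -0.98735152  0.15813452  0.32575338]
 [-0.99992987  0.01177291  0.001284    0.02723319]
 [-0.00312947 -0.15810877 -0.98741674  1.1966284 ]
 [ 0.          0.          0.          1.        ]] 51.06831319121772
[[ 0.94388206 -0.19423352  0.26713291  0.28169412]
 [-0.32976514 -0.59947104  0.7293075  -0.67322091]
 [ 0.01848248 -0.77647138 -0.62988141  0.66777372]
 [ 0.          0.          0.          1.        ]] 57.795042737077615
{'time_s': 0.1, 'q': array([ 9.83689175e-01,  1.81493900e-01,  1.60793140e+00,  1.69628067e-05,
        1.35383326e+00, -2.06270571e-01]), 'dq': array([-0.00088379, -0.0011287 , -0.00338136,  0.00060663, -0.00088717,
       -0.00099929]), 'joint_efforts': array([ 5.05885346e-04, -4.45879412e+01, -3.52238846e+01, -2.18817195e-04,
        4.22693571e-03,  1.03059807e-05]), 'eef_pos': array([0.21341833, 0.5334109 , 0.25544766]), 'eef_rot': array([-3.29463867e-04,  1.89271375e-01,  9.81924464e-01, -7.65072713e-04]), 'wrist_force': array([-0.10645345, -0.52966197, -0.20252861]), 'torque': array([ 0.05845168, -0.03221104,  0.02870832]), 'grasp_force': 0.0, 'opening': 0.9994719437415598}
```

View pics/top1.png

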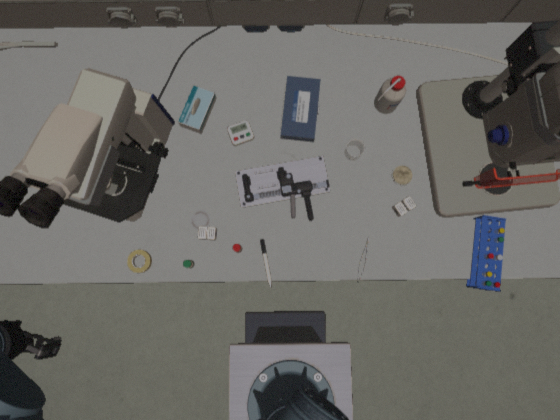

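View pics/side1.png

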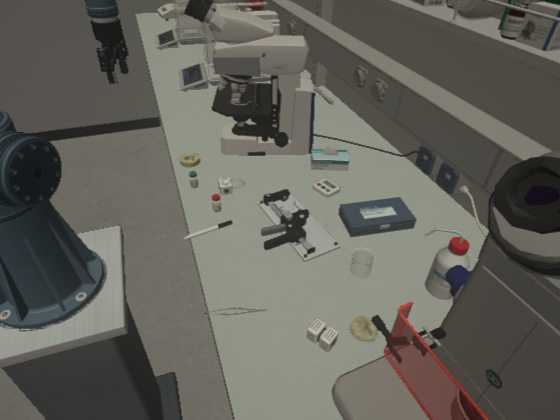

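The top view shows the clamp at (283,182) with its handle at (308,208), towards the robot. The holders are at (207,233) and (403,207), and the vials at (188,264) and (237,248). I'll zoom in to compare the two holders.

```bash
python3 - <<'E'
from h import *
t=cv2.imread('pics/top1.png');s=cv2.imread('pics/side1.png')
f=lambda im,u,v,w,h,k:cv2.resize(im[v-h:v+h,u-w:u+w],None,fx=k,fy=k,interpolation=cv2.INTER_CUBIC)
a=np.hstack([f(t,207,233,20,15,6),f(t,403,207,20,15,6),f(s,225,184,20,15,6)])
b=np.hstack([f(t,283,185,60,45,4),f(s,322,334,20,30,6)])
a=cv2.copyMakeBorder(a,0,0,0,max(0,b.shape[1]-a.shape[1]),0);b=cv2.copyMakeBorder(b,0,0,0,a.shape[1]-b.shape[1],0)
cv2.imwrite('pics/crop1.png',np.vstack([a,b]))
for n in['top','side']:
    d=np.load(n+'1.npz');P=d['P'];hsv=cv2.cvtColor(d['img'],cv2.COLOR_RGB2HSV)
    for nm,(u,v) in {'top':dict(A=(207,233),B=(403,207)),'side':dict(A=(225,184),B=(322,334))}[n].items():
        Q=P[v-18:v+18,u-18:u+18].reshape(-1,3);m=(Q[:,2]>0.026)&(Q[:,2]<.042);q=Q[m]
        r=cv2.minAreaRect((q[:,:2]*1000).astype(np.float32));print(n,nm,m.sum(),r,np.median(q[:,2]))
    print(n,'bench z',np.median(P[200:260,180:230,2]))
d=np.load('top1.npz');P=d['P']
# plate
Q=P[140:225,220:345].reshape(-1,3);m=(Q[:,2]>.007)&(Q[:,2]<.06);q=Q[m];print(cv2.minAreaRect((q[:,:2]*1000).astype(np.float32)))
m=(Q[:,2]>.006)&(Q[:,2]<.013);print(cv2.minAreaRect((Q[m][:,:2]*1000).astype(np.float32)))
E
```

```text
top A 221 ((440.95220947265625, 216.4519500732422), (47.101356506347656, 33.29319381713867), 83.9026870727539) 0.03313726894983282
top B 233 ((506.6235656738281, -315.43524169921875), (33.82109451293945, 53.10383605957031), 32.55109405517578) 0.03264393162107382
top bench z 0.0031672748164123243
side A 143 ((429.6468505859375, 180.66085815429688), (122.71932983398438, 40.55195236206055), 71.41223907470703) 0.03364727320673322
side B 457 ((508.2263488769531, -316.8438415527344), (34.622947692871094, 51.520015716552734), 30.916728973388672) 0.03387368748587005
side bench z 0.003550310723490435
((582.6422119140625, 11.488967895507812), (343.9518127441406, 236.8793182373047), 89.30567169189453)
((582.9638671875, 12.426010131835938), (346.6965026855469, 237.50827026367188), 89.30716705322266)
```

View pics/crop1.png

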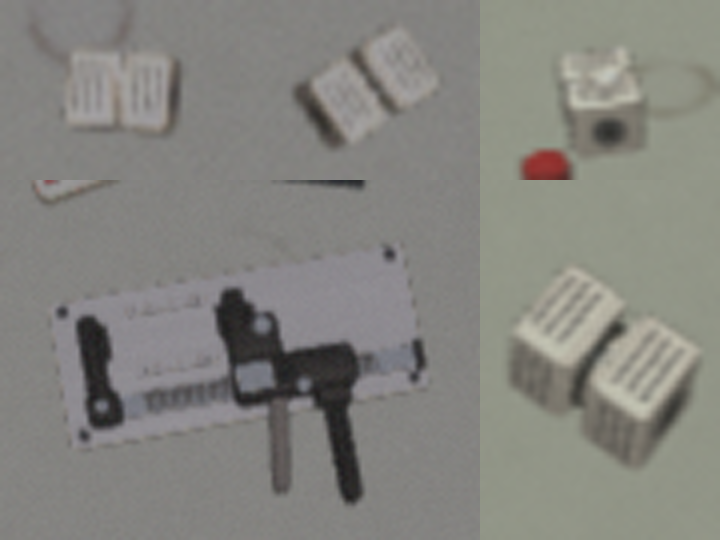

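The open holder is the right-hand one, about 53 mm long at roughly (0.507, -0.316). I'll pass over the clamp for a closer look.

{"op": "servo_tool", "data": {"series": "-1 -0.418 -0.407 -0.045 0 0 57;-1 -0.418 -0.407 -0.045 0 0 57;-1 -0.418 -0.407 -0.045 0 0 57;-1 -0.418 -0.407 -0.045 0 0 57;-1 -0.418 -0.407 -0.045 0 0 57;-1 -0.418 -0.407 -0.045 0 0 57;-1 -0.418 -0.407 -0.045 0 0 57;-1 -0.418 -0.407 -0.045 0 0 57;-1 -0.418 -0.407 -0.045 0 0 57;-1 -0.418 -0.407 -0.045 0 0 57;-1 -0.418 -0.407 -0.045 0 0 57;-1 -0.418 -0.407 -0.045 0 0 57"}}

```text
time_s: 1.1
eef_pos: [0.4161, 0.0762, 0.2949]
eef_rot: [0.0, 0.635, 0.773, 0.0]
wrist_force: [0.8, 0.7, -0.1]
opening: 1.001
grasp_force: 0.0
```

```bash
cat >> h.py <<'E'
def go(x,y,z,yawdeg=None,tilt=None):
    """shift/turn (tool axes) to put TCP at x,y,z with tool y at yawdeg, tool down"""
    o=ctrl.get_obs();q=o['eef_rot'];A=R.from_quat([q[1],q[2],q[3],q[0]])
    d=A.inv().apply(np.array([x,y,z])-o['eef_pos']);r=np.zeros(3)
    if yawdeg is not None:
        a=np.radians(yawdeg);Y=np.array([np.cos(a),np.sin(a),0]);Z=np.array([0,0,-1.]);X=np.cross(Y,Z)
        r=np.degrees((A.inv()*R.from_matrix(np.stack([X,Y,Z],1))).as_rotvec())
    print('at',np.round(o['eef_pos'],4),'t',o['time_s'],'shift',np.round(d,4),'turn',np.round(r,2))
E
python3 - <<'E'
from h import *
c=snap('wrist');save(c,'w1.png');P=cloud(c);np.savez('w1.npz',P=P,**c)
print(np.array(c['T_tool_cam']).round(3),c['fovy'])
go(.45,0,.30,11)
E
```

```text
[[ 0.001 -0.96  -0.28   0.071]
 [ 1.     0.001  0.    -0.001]
 [-0.    -0.28   0.96  -0.117]
 [ 0.     0.     0.     1.   ]] 58.37264078283926
at [0.4194 0.0697 0.2957] t 1.15 shift [-0.0743  0.0169 -0.0039] turn [ 0.11  0.3  -0.15]
```

View pics/w1.png

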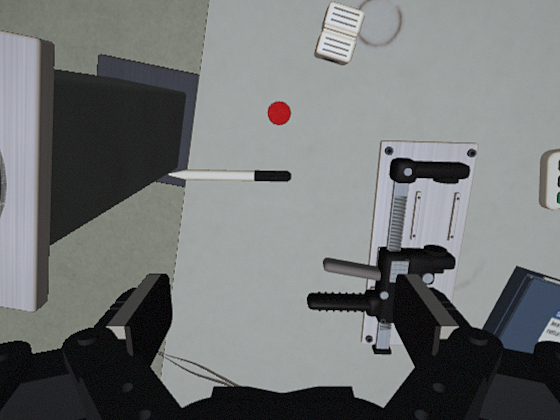

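The wrist view shows the whole clamp. The rails run from (419,192) to (414,237) and (458,195) to (450,240). The plate screws are at (389,151) and (473,153), and the tab is near (398,268).

```bash
python3 - <<'E'
from h import *
d=np.load('w1.npz');c={k:d[k] for k in d}
for n,u,v,z in[('s1',389,151,.01),('s2',473,153,.01),('s3',368,338,.01),('ra',419,192,.016),('rb',414,237,.016),('rc',458,195,.016),('rd',450,240,.016),('tab',398,268,.055),('trig',328,265,.039)]:
    print(n,ray(c,u,v,z).round(4),d['P'][v,u].round(4))
im=d['img'];P=d['P'];m=((P[...,2]>.006)&(P[...,2]<.018)&(im.min(-1)>130)).astype(np.uint8);m[:, :350]=0;m[:120]=0;m[:,490:]=0
m=cv2.morphologyEx(m,cv2.MORPH_OPEN,np.ones((3,3)))
v,u=np.nonzero(m);W=np.array([ray(c,a,b,.01)[:2] for a,b in zip(u,v)])
print(m.sum(),cv2.minAreaRect((W*1000).astype(np.float32)))
E
```

```text
s1 [0.5229 0.1193 0.01  ] [0.4016 0.146  0.4118]
s2 [0.6112 0.1346 0.01  ] [0.6088 0.1348 0.0148]
s3 [ 0.5601 -0.1074  0.01  ] [ 0.5587 -0.1052  0.0135]
ra [0.5649 0.0835 0.016 ] [0.5654 0.0833 0.0147]
rb [0.5746 0.0327 0.016 ] [0.5749 0.0325 0.0153]
rc [0.6073 0.0885 0.016 ] [0.6079 0.0883 0.0148]
rd [0.6153 0.0372 0.016 ] [0.6153 0.0371 0.0159]
tab [0.5513 0.0079 0.055 ] [0.5512 0.008  0.0552]
trig [ 0.483  -0.0095  0.039 ] [ 0.4833 -0.01    0.0378]
7961 ((583.8457641601562, 14.808074951171875), (103.10529327392578, 248.2307586669922), 9.705923080444336)
```

{"op": "servo_tool", "data": {"series": "-1 0.02 0.1 0.06 0 0 0;-1 0.02 0.1 0.06 0 0 0;-1 0.02 0.1 0.06 0 0 0;-1 0.02 0.1 0.06 0 0 0;-1 0.02 0.1 0.06 0 0 0"}}

```text
time_s: 1.57
eef_pos: [0.5095, 0.1177, 0.2317]
eef_rot: [-0.002, 0.635, 0.773, -0.002]
wrist_force: [-0.8, 0.2, 0.6]
opening: 1.002
grasp_force: 0.0
```

```bash
python3 - <<'E'
from h import *
c=snap('wrist');save(c,'w2.png');P=cloud(c);np.savez('w2.npz',P=P,**c)
g=cv2.resize(c['img'],None,fx=1.4,fy=1.4,interpolation=cv2.INTER_CUBIC);cv2.imwrite('pics/w2b.png',g[...,::-1])
E
```

```text
(no output)
```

View pics/w2b.png

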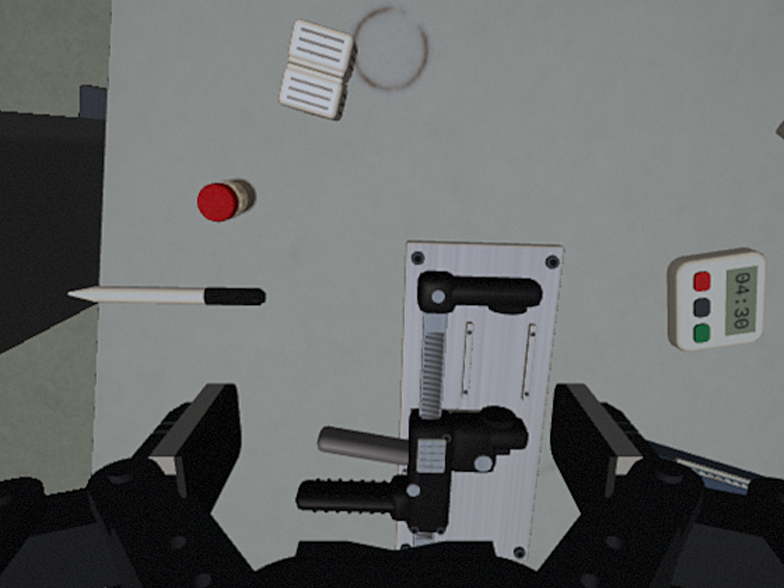

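Closer view, in 1.4x pixels: rails (469,322)–(465,399) and (533,323)–(526,400), tab centre (431,456), trigger end (319,438), plate corners (406,241) and (564,246).

```bash
python3 - <<'E'
from h import *
d=np.load('w2.npz');c={k:d[k] for k in d}
p={}
for n,u,v,z in[('ra',469,322,.016),('rb',465,399,.016),('rc',533,323,.016),('rd',526,400,.016),('tab',431,456,.055),('trigend',319,438,.039),('c1',406,241,.01),('c2',564,246,.01),('s1',417,258,.01),('s2',552,262,.01),('s3',519,552,.01)]:
    p[n]=ray(c,u/1.4,v/1.4,z);print(n,p[n].round(4),d['P'][int(v/1.4),int(u/1.4),2].round(4))
ya=np.degrees(np.arctan2(*(p['rb']-p['ra'])[:2]));yc=np.degrees(np.arctan2(*(p['rd']-p['rc'])[:2]));ys=np.degrees(np.arctan2(*(p['s3']-p['s2'])[:2]))
print(180-ya,180-yc,180-ys)
im=d['img'];P=d['P']
m=((P[...,2]>.006)&(P[...,2]<.018)&(im.min(-1)>110)).astype(np.uint8);m[:,:280]=0;m[:160]=0;m[:,415:]=0
v,u=np.nonzero(cv2.morphologyEx(m,cv2.MORPH_OPEN,np.ones((3,3))));W=np.array([ray(c,a,b,.01)[:2] for a,b in zip(u,v)])
print(cv2.minAreaRect((W*1000).astype(np.float32)))
mid=np.mean([p[k] for k in('ra','rb','rc','rd')],0);a=np.radians(9.8);X=np.array([np.cos(a),np.sin(a)]);Y=np.array([-X[1],X[0]])
print('nest',mid);O=mid[:2]-46*.001*X-69e-3*Y;print('O from rails',O,'O from tab',p['tab'][:2]-.02*Y)
E
python3 - <<'E'
import sys;sys.path.insert(0,'.')
from h import *
go(.50,-.37,.25,31.5)
E
```

```text
ra [0.5644 0.0847 0.016 ] 0.0137
rb [0.5749 0.029  0.016 ] 0.0101
rc [0.6064 0.0925 0.016 ] 0.0098
rd [0.6168 0.0367 0.016 ] 0.0159
tab [0.5537 0.0043 0.055 ] 0.0549
trigend [ 0.481  -0.0071  0.039 ] 0.0303
c1 [0.5126 0.1289 0.01  ] 0.0037
c2 [0.614  0.1459 0.01  ] 0.0042
s1 [0.5219 0.1193 0.01  ] 0.0133
s2 [0.6093 0.1341 0.01  ] 0.012
s3 [ 0.648  -0.0935  0.01  ] 0.0136
10.68997775751535 10.524322059277637 9.652037024973652
((584.0369873046875, 15.443161010742188), (103.22351837158203, 246.70013427734375), 9.683813095092773)
nest [0.5906292  0.06073102 0.016     ]
O from rails [ 0.55704489 -0.01509176] O from tab [ 0.55713548 -0.01539602]
at [0.5095 0.1175 0.2334] t 1.6167 shift [-0.4763 -0.1042 -0.0164] turn [ -0.19  -0.06 -20.28]
```

{"op": "servo_tool", "data": {"series": "-1 -0.468 -0.072 0.014 0 0 -20;-1 -0.468 -0.072 0.014 0 0 -20;-1 -0.468 -0.072 0.014 0 0 -20;-1 -0.468 -0.072 0.014 0 0 -20;-1 -0.468 -0.072 0.014 0 0 -20;-1 -0.468 -0.072 0.014 0 0 -20;-1 -0.468 -0.072 0.014 0 0 -20;-1 -0.468 -0.072 0.014 0 0 -20;-1 -0.468 -0.072 0.014 0 0 -20;-1 -0.468 -0.072 0.014 0 0 -20;-1 -0.468 -0.072 0.014 0 0 -20;-1 -0.468 -0.072 0.014 0 0 -20"}}

```text
time_s: 2.62
eef_pos: [0.5295, -0.3594, 0.2233]
eef_rot: [0.002, 0.492, 0.871, -0.001]
wrist_force: [0.4, 0.3, 0.2]
opening: 1.0
grasp_force: 0.0
```

{"op": "servo_tool", "data": {"series": "-1 0 0 0 0 0 0;-1 0 0 0 0 0 0;-1 0 0 0 0 0 0"}}

```text
time_s: 2.87
eef_pos: [0.5301, -0.3551, 0.222]
eef_rot: [0.001, 0.491, 0.871, 0.0]
wrist_force: [-0.6, -0.2, -0.1]
opening: 0.998
grasp_force: 0.0
```

```bash
python3 - <<'E'
from h import *
c=snap('wrist');save(c,'w3.png');P=cloud(c);np.savez('w3.npz',P=P,**c)
im=c['img'];m=((P[...,2]>.028)&(P[...,2]<.042)&(np.hypot(P[...,0]-.507,P[...,1]+.316)<.045)).astype(np.uint8)
m=cv2.morphologyEx(m,cv2.MORPH_OPEN,np.ones((3,3)))
v,u=np.nonzero(m);W=np.array([ray(c,a,b,.034)[:2] for a,b in zip(u,v)])
r=cv2.minAreaRect((W*1000).astype(np.float32));print(r,np.median(P[m>0][:,2]),u.mean(),v.mean())
go(r[0][0]/1e3,r[0][1]/1e3,.15,31.5)
E
```

```text
((508.42034912109375, -314.0020446777344), (33.364864349365234, 50.49101638793945), 32.01878356933594) 0.03288681212660505 286.28133704735376 133.76362912853165
at [ 0.5303 -0.3545  0.2219] t 2.9167 shift [0.0461 0.0023 0.0719] turn [ 0.03  0.04 -0.27]
```

View pics/w3.png

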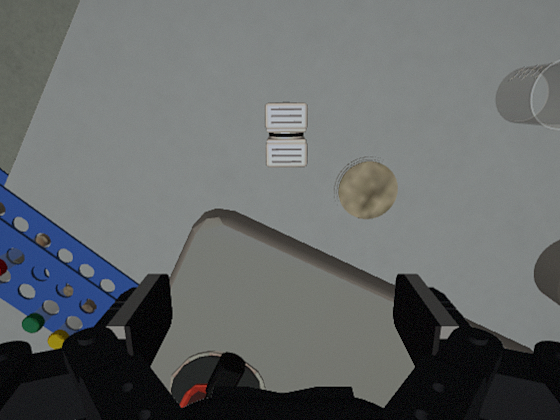

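{"op": "servo_tool", "data": {"series": "-0.3 0.0455 0.0015 0.03 0 0 -0.3;-0.3 0.0455 0.0015 0.07 0 0 -0.3;-0.3 0.0455 0.0015 0.11 0 0 -0.3;-0.3 0.0455 0.0015 0.14 0 0 -0.3;-0.3 0.0455 0.0015 0.165 0 0 -0.3;-0.3 0.0455 0.0015 0.18 0 0 -0.3;-0.3 0.0455 0.0015 0.187 0 0 -0.3;-0.3 0.0455 0.0015 0.187 0 0 -0.3;-0.3 0.0455 0.0015 0.187 0 0 -0.3;-0.3 0.0455 0.0015 0.187 0 0 -0.3"}}

```text
time_s: 3.75
eef_pos: [0.5093, -0.3166, 0.0357]
eef_rot: [0.002, 0.488, 0.873, -0.0]
wrist_force: [0.5, 0.2, 0.6]
opening: 0.648
grasp_force: 0.0
```

{"op": "servo_tool", "data": {"series": "0.5 0 0 0 0 0 0;0.5 0 0 0 0 0 0;0.5 0 0 0 0 0 0;0.5 0 0 0 0 0 0;0.5 0 0 0 0 0 0;0.5 0 0 0 0 0 0;0.5 0 0 0 0 0 0"}}

```text
time_s: 4.33
eef_pos: [0.5092, -0.317, 0.0356]
eef_rot: [0.001, 0.489, 0.872, -0.0]
wrist_force: [0.0, 1.7, 6.8]
opening: 0.384
grasp_force: 60.5
```

{"op": "servo_tool", "data": {"series": "0.5 0 0 -0.04 0 0 0;0.5 0 0 -0.08 0 0 0;0.5 0 0 -0.12 0 0 0;0.5 0 0 -0.15 0 0 0;0.5 0 0 -0.15 0 0 0"}}

```text
time_s: 4.75
eef_pos: [0.5113, -0.3191, 0.1923]
eef_rot: [0.007, 0.489, 0.872, -0.002]
wrist_force: [1.5, -1.0, -0.1]
opening: 0.384
grasp_force: 60.2
```

```bash
python3 - <<'E'
from h import *
o=ctrl.get_obs();print(o['opening'],o['wrist_force'],o['grasp_force'])
go(.5905,.0617,.12,9.9)
c=snap('side');P=cloud(c)
m=((c['img'].min(-1)>140)&(np.hypot(P[...,0]-.509,P[...,1]+.317)<.06)&(P[...,2]>.1)&(P[...,2]<.2));print(m.sum(),P[m].min(0),P[m].max(0))
E
```

```text
0.38396088042934184 [ 1.51921324 -1.01147119 -0.07525107] 60.170795023441315
at [ 0.5113 -0.3191  0.1923] t 4.75 shift [0.2843 0.2662 0.0696] turn [ 0.34  0.7  21.58]
195 [ 0.50117545 -0.3497966   0.16228114] [ 0.53582991 -0.30426967  0.19320354]
```

{"op": "servo_tool", "data": {"series": "0.5 0.278 0.27 0 0 0 22;0.5 0.278 0.27 0 0 0 22;0.5 0.278 0.27 0 0 0 22;0.5 0.278 0.27 0 0 0 22;0.5 0.278 0.27 0 0 0 22;0.5 0.278 0.27 0 0 0 22;0.5 0.278 0.27 0 0 0 22;0.5 0.278 0.27 0.03 0 0 22;0.5 0.278 0.27 0.06 0 0 22;0.5 0.278 0.27 0.06 0 0 22;0.5 0.278 0.27 0.06 0 0 22;0.5 0.278 0.27 0.06 0 0 22"}}

```text
time_s: 5.8
eef_pos: [0.5907, 0.0638, 0.1202]
eef_rot: [-0.003, 0.645, 0.764, -0.002]
wrist_force: [-0.0, -0.5, -0.3]
opening: 0.382
grasp_force: 60.2
```

{"op": "servo_tool", "data": {"series": "0.5 0 0 0 0 0 0;0.5 0 0 0 0 0 0;0.5 0 0 0 0 0 0;0.5 0 0 0 0 0 0"}}

```text
time_s: 6.13
eef_pos: [0.5938, 0.0607, 0.1247]
eef_rot: [0.001, 0.647, 0.763, 0.0]
wrist_force: [-0.3, -1.2, -0.6]
opening: 0.378
grasp_force: 60.2
```

```bash
python3 - <<'E'
from h import *
go(.5905,.0617,.046,9.9)
c=snap('wrist');save(c,'w4.png');P=cloud(c);np.savez('w4.npz',P=P,**c)
E
```

```text
at [0.5938 0.0607 0.1247] t 6.1333 shift [ 0.0016 -0.0032  0.0787] turn [ 0.09  0.03 -0.52]
```

View pics/w4.png

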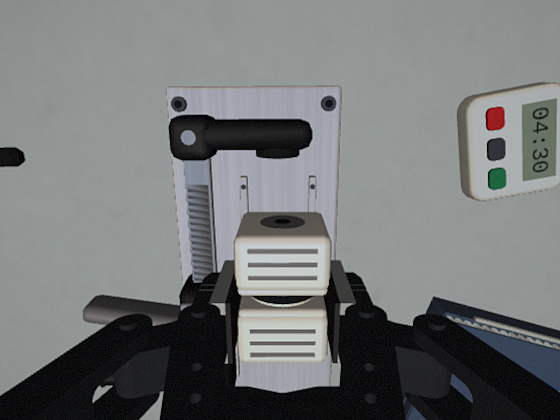

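The holder is held squarely with the gap still open. The far rail ends are at (243,178) and (312,178), so I'll check lateral alignment in the tool frame.

```bash
python3 - <<'E'
from h import *
d=np.load('w4.npz');c={k:d[k] for k in d}
o=ctrl.get_obs();q=o['eef_rot'];A=R.from_quat([q[1],q[2],q[3],q[0]])
for n,u,v,z in[('rl',243,178,.016),('rl2',243,207,.016),('rr',312,178,.016),('rr2',313,207,.016),('s1',179,104,.01),('s2',329,103,.01),('hl',241,240,None),('hr',328,240,None)]:
    p=ray(c,u,v,z) if z else d['P'][v,u]
    print(n,p.round(4),A.inv().apply(p-o['eef_pos']).round(4))
E
```

```text
rl [0.5655 0.0832 0.016 ] [ 0.0267 -0.0243  0.1086]
rl2 [0.5679 0.0651 0.016 ] [ 0.0084 -0.0248  0.1086]
rr [0.6069 0.0901 0.016 ] [0.0267 0.0177 0.1086]
rr2 [0.6109 0.0722 0.016 ] [0.0084 0.0188 0.1086]
s1 [0.5217 0.1198 0.01  ] [ 0.07   -0.0615  0.1145]
s2 [0.6092 0.1349 0.01  ] [0.0706 0.0272 0.1146]
hl [0.5751 0.0843 0.1219] [ 0.0262 -0.0145  0.0027]
hr [0.6042 0.0892 0.1219] [0.0262 0.015  0.0027]
```

{"op": "servo_tool", "data": {"series": "0.5 0.0015 -0.0032 0.02 0 0 -0.4;0.5 0.0015 -0.0032 0.04 0 0 -0.4;0.5 0.0015 -0.0032 0.055 0 0 -0.4;0.5 0.0015 -0.0032 0.065 0 0 -0.4;0.5 0.0015 -0.0032 0.072 0 0 -0.4;0.5 0.0015 -0.0032 0.075 0 0 -0.4;0.5 0.0015 -0.0032 0.077 0 0 -0.4;0.5 0.0015 -0.0032 0.078 0 0 -0.4;0.5 0.0015 -0.0032 0.079 0 0 -0.4;0.5 0.0015 -0.0032 0.079 0 0 -0.4;0.5 0.0015 -0.0032 0.079 0 0 -0.4"}}

```text
time_s: 7.1
eef_pos: [0.5905, 0.0628, 0.0457]
eef_rot: [0.001, 0.644, 0.765, 0.0]
wrist_force: [-0.3, 0.4, 1.4]
opening: 0.385
grasp_force: 60.5
```

{"op": "servo_tool", "data": {"series": "0.5 0 0 0.0006 0 0 0;0.1 0 0 0.0006 0 0 0;0.05 0 0 0.0006 0 0 0;0 0 0 0.0006 0 0 0;0 0 0 0.0006 0 0 0;0 0 0 0.0006 0 0 0;0 0 0 -0.01 0 0 0;0 0 0 -0.03 0 0 0;0 0 0 -0.06 0 0 0;0 0 0 -0.1 0 0 0;0 0 0 -0.12 0 0 0;0 0 0 -0.12 0 0 0"}}

```text
time_s: 8.1
eef_pos: [0.5935, 0.0627, 0.1719]
eef_rot: [0.005, 0.643, 0.765, 0.003]
wrist_force: [1.3, 0.8, 0.8]
opening: 0.502
grasp_force: 0.0
```

```bash
python3 - <<'E'
from h import *
o=ctrl.get_obs();print(o['opening'],o['grasp_force']);go(.5905,.0617,.16,9.9)
c=snap('wrist');save(c,'w5.png');P=cloud(c);np.savez('w5.npz',P=P,**c)
m=((P[...,2]>.040)&(P[...,2]<.05)&(c['img'].min(-1)>110)&(np.hypot(P[...,0]-.5905,P[...,1]-.0617)<.045)).astype(np.uint8)
v,u=np.nonzero(m);W=np.array([ray(c,a,b,.044)[:2] for a,b in zip(u,v)])
r=cv2.minAreaRect((W*1000).astype(np.float32));print(r,np.median(P[m>0][:,2]))
d=np.array(r[0])/1e3-[.557,-.0152];a=np.radians(9.9);print('clamp xy',d@[np.cos(a),np.sin(a)],d@[-np.sin(a),np.cos(a)])
E
```

```text
0.502168517158499 0.0
at [0.5935 0.0627 0.1719] t 8.1 shift [-0.0004 -0.0032  0.0118] turn [ 0.61  0.17 -0.01]
((589.5372314453125, 65.658935546875), (33.14638900756836, 49.02674102783203), 9.82129955291748) 0.043028696529917906
clamp xy 0.0459547341821586 0.07406079458219886
```

View pics/w5.png

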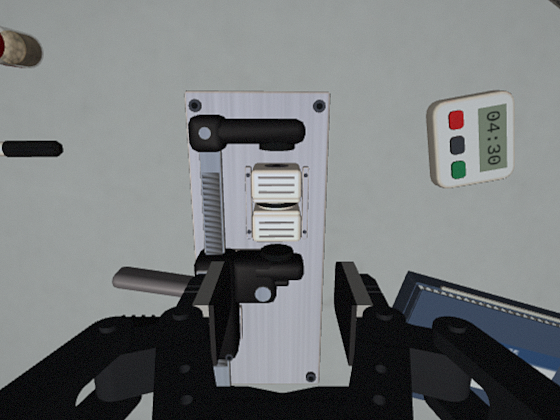

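The holder lies seated between the rails, still open, at (276,203), about 3 mm off the nest point along y. I'll measure the trigger blade and the moving pad, then push the blade with the shut fingers' side.

```bash
python3 - <<'E'
from h import *
a=np.radians(9.9);M=np.array([[np.cos(a),np.sin(a)],[-np.sin(a),np.cos(a)]])
for n in('w1','w2','w5'):
    d=np.load(n+'.npz');P=d['P'];C=(P[...,:2]-[.557,-.0152])@M.T*1000
    m=(P[...,2]>.030)&(P[...,2]<.043)&(C[...,0]<-25)&(C[...,0]>-100)&(C[...,1]>-5)&(C[...,1]<40)
    q=C[m];print(n,m.sum(),'x',q[:,0].min(),q[:,0].max(),cv2.minAreaRect(q.astype(np.float32)),np.percentile(P[m][:,2],[10,50,95]))
    for x in(-70,-60,-52,-45,-35):
        s=q[abs(q[:,0]-x)<2.5];print(x,s[:,1].min().round(1),s[:,1].max().round(1)) if len(s) else 0
    m=(P[...,2]>.018)&(P[...,2]<.06)&(abs(C[...,0]-46)<12)&(C[...,1]>100)&(C[...,1]<140);print('jaw y',np.percentile(C[m][:,1],[0,1,5,50,99]))
go(*(np.array([.557,-.0152])+np.array([-.052,.038])@M),.12,9.9)
E
```

```text
w1 518 x -75.64375967087807 -25.116310497866944 ((-50.19705581665039, 12.209298133850098), (11.416404724121094, 51.73063659667969), 80.29464721679688) [0.03333362 0.03732594 0.0390707 ]
-70 10.1 20.6
-60 8.0 19.2
-52 6.9 17.8
-45 5.8 16.7
-35 3.9 15.2
jaw y [110.71819012 110.99475359 111.99500695 122.91505367 131.34103638]
w2 723 x -75.65429182022248 -25.490140976089908 ((-50.16497039794922, 12.212591171264648), (11.979000091552734, 51.72622299194336), 80.35493469238281) [0.03248526 0.03717768 0.03891781]
-70 9.7 20.8
-60 8.2 19.4
-52 7.1 18.9
-45 4.9 16.9
-35 4.1 15.5
jaw y [110.78067895 111.16394374 112.35370396 124.09348995 131.36111   ]
w5 1158 x -75.36096142119175 -25.023119533483097 ((-50.130210876464844, 12.004728317260742), (11.841161727905273, 51.26769256591797), 81.02159881591797) [0.03271039 0.03718298 0.0389674 ]
-70 9.5 20.8
-60 7.3 19.5
-52 6.8 18.5
-45 5.9 17.3
-35 4.1 15.9
jaw y [110.64603719 110.90064419 111.92062382 121.71280802 131.1264419 ]
at [0.592  0.0627 0.1689] t 8.15 shift [-0.0327 -0.1002  0.0483] turn [ 0.4   0.11 -0.01]
```

{"op": "servo_tool", "data": {"series": "1 -0.0325 -0.1 0 0 0 0;1 -0.0325 -0.1 0 0 0 0;1 -0.0325 -0.1 0 0 0 0;1 -0.0325 -0.1 0.03 0 0 0;1 -0.0325 -0.1 0.06 0 0 0;1 -0.0325 -0.1 0.08 0 0 0;1 -0.0325 -0.1 0.09 0 0 0;1 -0.0325 -0.1 0.09 0 0 0;1 -0.0325 -0.1 0.09 0 0 0;1 -0.0325 -0.1 0.09 0 0 0"}}

```text
time_s: 8.98
eef_pos: [0.4976, 0.0136, 0.0756]
eef_rot: [0.001, 0.643, 0.765, 0.0]
wrist_force: [1.3, 0.6, -0.6]
opening: -0.002
grasp_force: 0.0
```

```bash
cat >> h.py <<'E'
_a=np.radians(9.9);M=np.array([[np.cos(_a),np.sin(_a)],[-np.sin(_a),np.cos(_a)]]);O=np.array([.557,-.0152])
def goc(x,y,z,yaw=9.9):
    o=ctrl.get_obs();print('clamp mm',((o['eef_pos'][:2]-O)@M.T*1000).round(2),'F clamp',(M@o['wrist_force'][:2]).round(2),o['wrist_force'][2].round(2),o['opening'].round(3))
    p=O+np.array([x,y])/1000@M;go(p[0],p[1],z,yaw)
E
python3 - <<'E'
from h import *
goc(-52,36,.044)
E
```

```text
Traceback (most recent call last):
  File "h.py", line 29, in goc
    o=ctrl.get_obs();print('clamp mm',((o['eef_pos'][:2]-O)@M.T*1000).round(2),'F clamp',(M@o['wrist_force'][:2]).round(2),o['wrist_force'][2].round(2),o['opening'].round(3))
                                                                                                                                                        ^^^^^^^^^^^^^^^^^^
AttributeError: 'float' object has no attribute 'round'
```

{"op": "servo_tool", "data": {"series": "1 -0.002 0.0015 0.02 0 0 0;1 -0.002 0.0015 0.032 0 0 0;1 -0.002 0.0015 0.032 0 0 0;1 -0.002 0.0015 0.032 0 0 0"}}

```text
time_s: 9.32
eef_pos: [0.4991, 0.012, 0.0435]
eef_rot: [0.0, 0.643, 0.765, 0.0]
wrist_force: [-0.7, 0.0, 0.3]
opening: 0.0
grasp_force: 0.0
```

```bash
sed -i "s/,o\['opening'\].round(3)//" h.py; python3 - <<'E'
from h import *
goc(-52,36,.044)
E
```

```text
clamp mm [-52.39  36.78] F clamp [-0.68  0.17] 0.31
at [0.4991 0.012  0.0435] t 9.3167 shift [-0.0008  0.0004 -0.0005] turn [ 0.02  0.01 -0.01]
```

{"op": "servo_tool", "data": {"series": "1 -0.004 0 0 0 0 0;1 -0.008 0 0 0 0 0;1 -0.012 0 0 0 0 0;1 -0.016 0 0 0 0 0;1 -0.016 0 0 0 0 0"}}

```text
time_s: 9.73
eef_pos: [0.502, -0.0041, 0.0437]
eef_rot: [0.0, 0.644, 0.765, 0.0]
wrist_force: [-1.3, 5.1, 1.6]
opening: 0.001
grasp_force: 1.8
```

{"op": "servo_tool", "data": {"series": "1 -0.004 0 0 0 0 0;1 -0.008 0 0 0 0 0;1 -0.010 0 0 0 0 0;1 -0.010 0 0 0 0 0"}}

```text
time_s: 10.07
eef_pos: [0.5037, -0.0134, 0.0434]
eef_rot: [0.0, 0.644, 0.765, 0.001]
wrist_force: [0.1, 5.2, 3.2]
opening: 0.002
grasp_force: 2.6
```

```bash
python3 - <<'E'
from h import *
goc(-52,6,.044)
E
```

```text
clamp mm [-52.19  10.89] F clamp [0.96 5.1 ] 3.17
at [ 0.5037 -0.0134  0.0434] t 10.0667 shift [-0.0049  0.0002 -0.0006] turn [ 0.08 -0.03 -0.04]
```

{"op": "servo_tool", "data": {"series": "1 -0.002 0 0 0 0 0;1 -0.004 0 0 0 0 0;1 -0.004 0 0 0 0 0"}}

```text
time_s: 10.32
eef_pos: [0.5048, -0.0174, 0.0435]
eef_rot: [0.001, 0.644, 0.765, 0.001]
wrist_force: [1.2, 5.1, 1.6]
opening: -0.002
grasp_force: 2.4
```

{"op": "servo_tool", "data": {"series": "1 -0.001 0 0 0 0 0;1 -0.002 0 0 0 0 0;1 -0.002 0 0 0 0 0"}}

```text
time_s: 10.57
eef_pos: [0.5051, -0.0189, 0.0435]
eef_rot: [0.0, 0.644, 0.765, 0.001]
wrist_force: [1.9, 7.1, 1.6]
opening: -0.0
grasp_force: 3.2
```

```bash
python3 - <<'E'
from h import *
goc(-52,6,.044)
E
```

```text
clamp mm [-51.72   5.25] F clamp [3.05 6.69] 1.58
at [ 0.5051 -0.0189  0.0435] t 10.5667 shift [ 0.0008 -0.0003 -0.0005] turn [ 0.14 -0.05 -0.04]
```

{"op": "servo_tool", "data": {"series": "1 -0.001 0 0 0 0 0;1 -0.0015 0 0 0 0 0;1 -0.0015 0 0 0 0 0"}}

```text
time_s: 10.82
eef_pos: [0.5055, -0.0202, 0.0435]
eef_rot: [0.001, 0.644, 0.765, 0.001]
wrist_force: [2.4, 7.7, 1.6]
opening: 0.003
grasp_force: 3.7
```

```bash
python3 - <<'E'
from h import *
goc(-52,36.8,.044)
E
```

```text
clamp mm [-51.57   3.97] F clamp [3.7  7.13] 1.58
at [ 0.5055 -0.0202  0.0435] t 10.8167 shift [ 0.0328 -0.0005 -0.0005] turn [ 0.16 -0.06 -0.04]
```

```bash
cat >> h.py <<'E'
def jaw(n='wrist'):
    c=snap(n);P=cloud(c);C=(P[...,:2]-O)@M.T*1000
    m=(P[...,2]>.018)&(P[...,2]<.06)&(abs(C[...,0]-46)<12)&(C[...,1]>85)&(C[...,1]<140)&(c['img'].max(-1)<90)
    if m.sum()>5:print(n,m.sum(),'jaw y',np.percentile(C[m][:,1],[1,5,50,99]).round(1))
    m=(P[...,2]>.018)&(P[...,2]<.05)&(abs(C[...,0])<12)&(C[...,1]>70)&(C[...,1]<145)&(c['img'].max(-1)<90)
    if m.sum()>5:print(n,m.sum(),'jaw arm y at bar',np.percentile(C[m][:,1],[1,5,50,99]).round(1))
    return c
E
python3 - <<'E'
from h import *
c=jaw();jaw('top');d=np.load('w5.npz')
np.savez('w6.npz',P=cloud(c),**c);save(c,'w6.png')
E
```

```text
wrist 284 jaw y [100.9 100.9 102.5 105.8]
wrist 2657 jaw arm y at bar [ 71.   73.4 100.7 105.9]
top 61 jaw y [100.  101.1 109.3 118.6]
top 68 jaw arm y at bar [ 92.5 100.5 110.3 121.6]
```

View pics/w6.png

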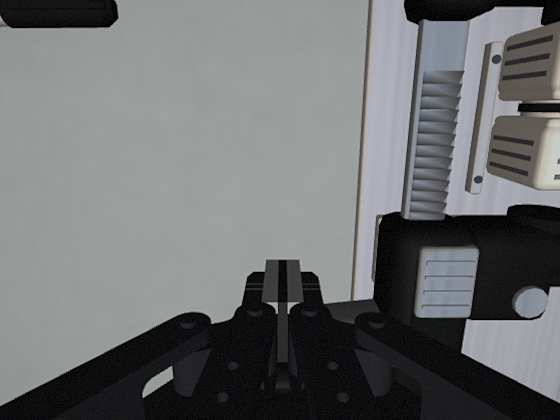

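{"op": "servo_tool", "data": {"series": "1 0.01 0 0 0 0 0;1 0.02 0 0 0 0 0;1 0.03 0 0 0 0 0;1 0.033 0 0 0 0 0;1 0.033 0 0 0 0 0"}}

```text
time_s: 11.33
eef_pos: [0.4982, 0.0126, 0.0426]
eef_rot: [-0.0, 0.643, 0.766, -0.0]
wrist_force: [0.7, 0.0, -0.5]
opening: 0.001
grasp_force: 0.0
```

```bash
python3 - <<'E'
from h import *
goc(-52,36.8,.044);c=jaw();np.savez('w7.npz',P=cloud(c),**c);jaw('top')
P=cloud(c);C=(P[...,:2]-O)@M.T*1000
m=(P[...,2]>.038)&(P[...,2]<.05)&(c['img'].min(-1)>110)&(C[...,1]>30)&(C[...,1]<110)&(C[...,0]>25)
print('holder y',np.percentile(C[m],[1,99],axis=0))
E
```

```text
clamp mm [-53.1   37.45] F clamp [ 0.7  -0.09] -0.53
at [0.4982 0.0126 0.0426] t 11.3333 shift [-0.0006  0.0011 -0.0014] turn [-0.03 -0.    0.07]
wrist 427 jaw y [ 99.   99.  104.3 107.1]
wrist 7436 jaw arm y at bar [ 71.   78.2 111.8 124.8]
top 62 jaw y [102.1 103.4 111.5 120.8]
top 9 jaw arm y at bar [116.9 117.1 120.6 123.5]
holder y [[28.83196298 49.04839645]
 [39.59953349 97.32735339]]
```

{"op": "servo_tool", "data": {"series": "1 -0.006 0.001 -0.001 0 0 0;1 -0.010 0.001 -0.001 0 0 0;1 -0.014 0.001 -0.001 0 0 0;1 -0.018 0.001 -0.001 0 0 0;1 -0.021 0.001 -0.001 0 0 0;1 -0.024 0.001 -0.001 0 0 0;1 -0.027 0.001 -0.001 0 0 0;1 -0.027 0.001 -0.001 0 0 0"}}

```text
time_s: 12.1
eef_pos: [0.5043, -0.015, 0.0437]
eef_rot: [-0.001, 0.644, 0.765, 0.0]
wrist_force: [-0.8, 4.4, 0.8]
opening: 0.002
grasp_force: 2.5
```

{"op": "servo_tool", "data": {"series": "1 -0.002 0 0 0 0 0;1 -0.004 0 0 0 0 0;1 -0.0055 0 0 0 0 0;1 -0.0055 0 0 0 0 0"}}

```text
time_s: 12.43
eef_pos: [0.5057, -0.02, 0.0438]
eef_rot: [-0.0, 0.644, 0.765, 0.001]
wrist_force: [1.6, 7.4, -0.1]
opening: 0.0
grasp_force: 3.3
```

```bash
python3 - <<'E'
from h import *
goc(-52,37,.044);jaw('top')
E
```

```text
clamp mm [-51.39   4.06] F clamp [2.81 7.02] -0.12
at [ 0.5057 -0.02    0.0438] t 12.4333 shift [ 0.0329 -0.0007 -0.0002] turn [ 0.05 -0.1  -0.09]
top 59 jaw y [ 92.5  93.4 101.8 111. ]
top 65 jaw arm y at bar [ 91.9  93.1 101.8 113.8]
```

{"op": "servo_tool", "data": {"series": "1 0.01 0 0 0 0 0;1 0.02 0 0 0 0 0;1 0.03 0 0 0 0 0;1 0.033 0 0 0 0 0;1 0.033 0 0 0 0 0;1 0.027 0 0 0 0 0;1 0.023 0 0 0 0 0;1 0.019 0 0 0 0 0;1 0.015 0 0 0 0 0;1 0.012 0 0 0 0 0;1 0.009 0 0 0 0 0;1 0.009 0 0 0 0 0"}}

```text
time_s: 13.48
eef_pos: [0.5034, -0.0117, 0.0437]
eef_rot: [-0.001, 0.644, 0.765, 0.0]
wrist_force: [-1.8, 6.1, 3.0]
opening: -0.001
grasp_force: 2.6
```

```bash
python3 - <<'E'
from h import *
goc(-52,10,.044);jaw('top')
E
```

```text
clamp mm [-52.19  12.65] F clamp [-0.71  6.3 ] 3.04
at [ 0.5034 -0.0117  0.0437] t 13.4833 shift [-0.0026  0.0002 -0.0003] turn [-0.05 -0.09 -0.09]
top 63 jaw y [ 87.7  88.6  97.5 106.8]
top 52 jaw arm y at bar [ 88.2  89.6  99.6 109. ]
```

{"op": "servo_tool", "data": {"series": "1 -0.002 0 0 0 0 0;1 -0.004 0 0 0 0 0;1 -0.004 0 0 0 0 0"}}

```text
time_s: 13.78
eef_pos: [0.5043, -0.0153, 0.0437]
eef_rot: [-0.001, 0.644, 0.765, 0.0]
wrist_force: [-0.7, 6.1, 1.0]
opening: 0.002
grasp_force: 3.0
```

{"op": "servo_tool", "data": {"series": "1 -0.001 0 0 0 0 0;1 -0.002 0 0 0 0 0;1 -0.002 0 0 0 0 0"}}

```text
time_s: 14.03
eef_pos: [0.5047, -0.0168, 0.0437]
eef_rot: [-0.001, 0.644, 0.765, 0.001]
wrist_force: [-0.8, 7.7, 1.4]
opening: 0.004
grasp_force: 4.1
```

```bash
python3 - <<'E'
from h import *
goc(-52,4,.044);jaw('top')
E
```

```text
clamp mm [-51.8    7.39] F clamp [0.54 7.7 ] 1.35
at [ 0.5047 -0.0168  0.0437] t 14.0333 shift [-0.0034 -0.0002 -0.0003] turn [-0.   -0.13 -0.08]
top 60 jaw y [ 87.2  87.9  95.9 104.7]
top 62 jaw arm y at bar [ 85.1  86.8  96.2 107.5]
```

{"op": "servo_tool", "data": {"series": "1 -0.001 0 0 0 0 0;1 -0.002 0 0 0 0 0;1 -0.002 0 0 0 0 0"}}

```text
time_s: 14.33
eef_pos: [0.5051, -0.0184, 0.0436]
eef_rot: [-0.001, 0.644, 0.765, 0.001]
wrist_force: [0.6, 10.3, 1.6]
opening: -0.001
grasp_force: 5.0
```

{"op": "servo_tool", "data": {"series": "1 -0.001 0 0 0 0 0;1 -0.0017 0 0 0 0 0;1 -0.0017 0 0 0 0 0"}}

```text
time_s: 14.58
eef_pos: [0.5056, -0.0198, 0.0437]
eef_rot: [-0.001, 0.644, 0.765, 0.001]
wrist_force: [1.7, 11.9, 1.2]
opening: -0.002
grasp_force: 5.3
```

```bash
python3 - <<'E'
from h import *
goc(-52,37,.044);jaw('top')
E
```

```text
clamp mm [-51.47   4.31] F clamp [ 3.75 11.45] 1.21
at [ 0.5056 -0.0198  0.0437] t 14.5833 shift [ 0.0327 -0.0006 -0.0002] turn [ 0.04 -0.18 -0.09]
top 61 jaw y [ 85.4  86.   94.9 103.6]
top 66 jaw arm y at bar [ 83.2  84.7  94.5 106.3]
```

```bash
cat >> h.py <<'E'
def prof(c,x=32,z=.043,lo=34,hi=104):
    f=210/np.tan(np.radians(c['fovy'])/2);E=np.linalg.inv(np.array(c['extrinsics']))
    y=np.arange(lo,hi,1.);W=np.c_[O+np.c_[np.full(len(y),x),y]/1000@M,np.full(len(y),z)]
    p=W@E[:3,:3].T+E[:3,3];u=p[:,0]/p[:,2]*f+c['cx'];v=p[:,1]/p[:,2]*f+c['cy']
    g=cv2.remap(cv2.cvtColor(c['img'],cv2.COLOR_RGB2GRAY),u.astype(np.float32)[None],v.astype(np.float32)[None],1)[0]
    print('x',x,' '.join(f'{int(a)}:{b}' for a,b in zip(y,g)))
E
python3 - <<'E'
from h import *
c=snap('wrist')
for x in(31,34):prof(c,x)
np.savez('w8.npz',**c)
E
```

```text
x 31 34:11 35:14 36:20 37:60 38:178 39:194 40:196 41:196 42:197 43:196 44:196 45:198 46:197 47:197 48:196 49:199 50:198 51:197 52:196 53:196 54:197 55:190 56:181 57:193 58:192 59:165 60:106 61:190 62:10 63:13 64:169 65:194 66:184 67:174 68:190 69:194 70:193 71:195 72:193 73:194 74:194 75:193 76:193 77:193 78:60 79:0 80:0 81:0 82:0 83:0 84:0 85:0 86:0 87:0 88:0 89:0 90:0 91:0 92:0 93:0 94:0 95:0 96:0 97:0 98:0 99:0 100:0 101:0 102:0 103:0
x 34 34:14 35:22 36:22 37:58 38:179 39:198 40:191 41:101 42:164 43:200 44:202 45:199 46:101 47:159 48:201 49:201 50:201 51:92 52:159 53:201 54:199 55:192 56:184 57:192 58:191 59:160 60:162 61:192 62:19 63:8 64:0 65:0 66:0 67:0 68:0 69:0 70:0 71:0 72:0 73:0 74:0 75:0 76:0 77:0 78:0 79:0 80:0 81:0 82:0 83:0 84:0 85:0 86:0 87:0 88:0 89:0 90:0 91:0 92:0 93:0 94:0 95:0 96:0 97:0 98:0 99:0 100:0 101:0 102:0 103:0
```

{"op": "servo_tool", "data": {"series": "1 0.01 0 0 0 0 0;1 0.02 0 0 0 0 0;1 0.03 0 0 0 0 0;1 0.033 0 0 0 0 0;1 0.033 0 0 0 0 0;1 0.033 0 0 0 0 0"}}

```text
time_s: 15.18
eef_pos: [0.4998, 0.0116, 0.0438]
eef_rot: [0.0, 0.643, 0.766, -0.0]
wrist_force: [0.0, -0.3, 0.2]
opening: -0.0
grasp_force: 0.0
```

```bash
python3 - <<'E'
from h import *
goc(-52,26,.044);jaw('top');c=snap('wrist');prof(c,31,lo=56,hi=82)
E
```

```text
clamp mm [-51.75  36.24] F clamp [-0.01 -0.27] 0.16
at [0.4998 0.0116 0.0438] t 15.1833 shift [-0.0102 -0.0003 -0.0002] turn [0.   0.02 0.03]
top 20 jaw y [ 95.6  97.5 102.1 105. ]
x 31 56:185 57:188 58:198 59:186 60:105 61:88 62:141 63:157 64:69 65:194 66:200 67:175 68:194 69:198 70:199 71:198 72:199 73:199 74:198 75:199 76:198 77:198 78:198 79:197 80:197 81:198
```

{"op": "servo_tool", "data": {"series": "1 -0.004 0 0 0 0 0;1 -0.008 0 0 0 0 0;1 -0.010 0 0 0 0 0;1 -0.010 0 0 0 0 0"}}

```text
time_s: 15.62
eef_pos: [0.5012, 0.0015, 0.0437]
eef_rot: [-0.001, 0.644, 0.765, 0.0]
wrist_force: [-1.5, 4.6, 1.3]
opening: -0.003
grasp_force: 2.3
```

{"op": "servo_tool", "data": {"series": "1 -0.001 0 0 0 0 0;1 -0.002 0 0 0 0 0;1 -0.002 0 0 0 0 0"}}

```text
time_s: 15.87
eef_pos: [0.5013, 0.0003, 0.0436]
eef_rot: [-0.001, 0.644, 0.765, 0.0]
wrist_force: [-1.9, 6.3, 3.1]
opening: -0.002
grasp_force: 3.3
```

{"op": "servo_tool", "data": {"series": "1 -0.001 0 0 0 0 0;1 -0.002 0 0 0 0 0;1 -0.002 0 0 0 0 0"}}

```text
time_s: 16.12
eef_pos: [0.5016, -0.0014, 0.0436]
eef_rot: [-0.001, 0.644, 0.765, 0.0]
wrist_force: [-2.3, 6.2, 4.2]
opening: 0.002
grasp_force: 3.6
```

{"op": "servo_tool", "data": {"series": "1 -0.001 0 0 0 0 0;1 -0.002 0 0 0 0 0;1 -0.002 0 0 0 0 0"}}

```text
time_s: 16.37
eef_pos: [0.5018, -0.0033, 0.0436]
eef_rot: [-0.001, 0.644, 0.765, 0.0]
wrist_force: [-2.4, 7.6, 4.1]
opening: 0.004
grasp_force: 3.9
```

{"op": "servo_tool", "data": {"series": "1 -0.001 0 0 0 0 0;1 -0.0015 0 0 0 0 0;1 -0.0015 0 0 0 0 0"}}

```text
time_s: 16.62
eef_pos: [0.502, -0.0046, 0.0436]
eef_rot: [-0.001, 0.644, 0.765, 0.0]
wrist_force: [-3.2, 8.3, 3.9]
opening: 0.003
grasp_force: 4.3
```

```bash
python3 - <<'E'
from h import *
goc(-52,16,.044);jaw('top');c=snap('wrist');prof(c,31,lo=54,hi=82)
E
```

```text
clamp mm [-52.4   19.92] F clamp [-1.7   8.76] 3.94
at [ 0.502  -0.0046  0.0436] t 16.6167 shift [-0.0039  0.0004 -0.0004] turn [-0.08 -0.14 -0.04]
top 56 jaw y [ 85.4  85.9  94.1 102.1]
top 23 jaw arm y at bar [ 92.8  94.9 100.6 105.1]
x 31 54:196 55:191 56:182 57:189 58:195 59:174 60:89 61:125 62:180 63:184 64:200 65:170 66:183 67:196 68:196 69:195 70:195 71:196 72:196 73:196 74:196 75:196 76:195 77:196 78:194 79:194 80:195 81:195
```

{"op": "servo_tool", "data": {"series": "1 -0.001 0 0 0 0 0;1 -0.002 0 0 0 0 0;1 -0.002 0 0 0 0 0"}}

```text
time_s: 16.97
eef_pos: [0.5023, -0.0066, 0.0436]
eef_rot: [-0.001, 0.644, 0.765, 0.0]
wrist_force: [-2.0, 7.2, 5.0]
opening: 0.0
grasp_force: 3.9
```

{"op": "servo_tool", "data": {"series": "1 -0.001 0 0 0 0 0;1 -0.001 0 0 0 0 0;1 -0.001 0 0 0 0 0"}}

```text
time_s: 17.22
eef_pos: [0.5024, -0.0077, 0.0436]
eef_rot: [-0.001, 0.644, 0.765, 0.0]
wrist_force: [-4.1, 6.9, 4.7]
opening: 0.003
grasp_force: 3.9
```

```bash
python3 - <<'E'
from h import *
goc(-52,16,.044);jaw('top');c=snap('wrist');prof(c,31,lo=56,hi=72)
E
```

```text
clamp mm [-52.44  16.79] F clamp [-2.87  7.47] 4.68
at [ 0.5024 -0.0077  0.0436] t 17.2167 shift [-0.0008  0.0004 -0.0004] turn [-0.09 -0.12 -0.03]
top 50 jaw y [ 85.4  86.1  93.3 101. ]
top 29 jaw arm y at bar [ 89.7  90.9  98.5 103.4]
x 31 56:183 57:191 58:192 59:175 60:87 61:124 62:188 63:194 64:169 65:188 66:196 67:195 68:195 69:194 70:196 71:196
```

{"op": "servo_tool", "data": {"series": "1 -0.001 0 0 0 0 0;1 -0.001 0 0 0 0 0;1 -0.001 0 0 0 0 0"}}

```text
time_s: 17.57
eef_pos: [0.5027, -0.0087, 0.0437]
eef_rot: [-0.001, 0.644, 0.765, 0.0]
wrist_force: [-2.9, 6.7, 4.9]
opening: 0.0
grasp_force: 3.8
```

{"op": "servo_tool", "data": {"series": "1 -0.001 0 0 0 0 0;1 -0.001 0 0 0 0 0;1 -0.001 0 0 0 0 0"}}

```text
time_s: 17.82
eef_pos: [0.5028, -0.0096, 0.0436]
eef_rot: [-0.001, 0.644, 0.765, 0.0]
wrist_force: [-3.3, 7.7, 4.8]
opening: 0.001
grasp_force: 4.1
```

```bash
python3 - <<'E'
from h import *
goc(-52,16,.044);c=snap('wrist');prof(c,31,lo=54,hi=70)
E
```

```text
clamp mm [-52.43  14.85] F clamp [-1.91  8.11] 4.81
at [ 0.5028 -0.0096  0.0436] t 17.8167 shift [ 0.0012  0.0004 -0.0004] turn [-0.08 -0.13 -0.03]
x 31 54:198 55:192 56:185 57:192 58:196 59:173 60:82 61:184 62:202 63:166 64:186 65:198 66:197 67:196 68:195 69:196
```

{"op": "servo_tool", "data": {"series": "1 -0.001 0 0 0 0 0;1 -0.001 0 0 0 0 0;1 -0.001 0 0 0 0 0"}}

```text
time_s: 18.12
eef_pos: [0.503, -0.0105, 0.0436]
eef_rot: [-0.001, 0.644, 0.765, 0.0]
wrist_force: [-2.4, 8.5, 4.1]
opening: -0.002
grasp_force: 4.4
```

{"op": "servo_tool", "data": {"series": "1 -0.001 0 0 0 0 0;1 -0.001 0 0 0 0 0;1 -0.001 0 0 0 0 0"}}

```text
time_s: 18.37
eef_pos: [0.5032, -0.0112, 0.0437]
eef_rot: [-0.001, 0.644, 0.765, 0.0]
wrist_force: [-1.7, 9.4, 4.6]
opening: 0.002
grasp_force: 4.9
```

{"op": "servo_tool", "data": {"series": "1 -0.001 0 0 0 0 0;1 -0.001 0 0 0 0 0;1 -0.001 0 0 0 0 0"}}

```text
time_s: 18.62
eef_pos: [0.5033, -0.0119, 0.0436]
eef_rot: [-0.002, 0.644, 0.765, 0.001]
wrist_force: [-2.9, 10.4, 6.3]
opening: 0.004
grasp_force: 5.7
```

```bash
python3 - <<'E'
from h import *
goc(-52,16,.044);c=snap('wrist');prof(c,31,lo=54,hi=70);jaw('top')
E
```

```text
clamp mm [-52.33  12.49] F clamp [-1.06 10.77] 6.25
at [ 0.5033 -0.0119  0.0436] t 18.6167 shift [ 0.0035  0.0003 -0.0004] turn [-0.07 -0.18 -0.03]
x 31 54:198 55:191 56:183 57:192 58:195 59:173 60:144 61:193 62:190 63:175 64:194 65:197 66:197 67:199 68:197 69:197
top 45 jaw y [85.3 86.1 92.7 99.1]
top 38 jaw arm y at bar [ 85.   86.7  96.  101.9]
```

{"op": "servo_tool", "data": {"series": "1 -0.0007 0 0 0 0 0;1 -0.0007 0 0 0 0 0;1 -0.0007 0 0 0 0 0;1 -0.0007 0 0 0 0 0"}}

```text
time_s: 19.05
eef_pos: [0.5034, -0.0123, 0.0436]
eef_rot: [-0.002, 0.644, 0.765, 0.001]
wrist_force: [-2.2, 12.1, 4.8]
opening: 0.001
grasp_force: 6.2
```

The trigger has turned stiff at about 12 N and the gap is closed. I'll back off now and move above the release tab.

{"op": "servo_tool", "data": {"series": "1 0.008 0 0 0 0 0;1 0.016 0 0 0 0 0;1 0.024 0 0 0 0 0;1 0.028 0 0 0 0 0;1 0.028 0 -0.03 0 0 0;1 0.028 0 -0.06 0 0 0;1 0.025 0.02 -0.07 0 0 0;1 0.016 0.05 -0.07 0 0 0;1 0.016 0.05 -0.07 0 0 0;1 0.016 0.05 -0.07 0 0 0;1 0.016 0.05 -0.07 0 0 0"}}

```text
time_s: 19.97
eef_pos: [0.5499, 0.0102, 0.1131]
eef_rot: [-0.001, 0.644, 0.765, -0.001]
wrist_force: [-0.8, 0.6, -0.6]
opening: -0.002
grasp_force: 0.0
```

```bash
python3 - <<'E'
from h import *
goc(0,28,.082)
E
```

```text
clamp mm [-2.59 26.21] F clamp [-0.67  0.69] -0.61
at [0.5499 0.0102 0.1131] t 19.9667 shift [0.0018 0.0026 0.031 ] turn [-0.09 -0.02 -0.01]
```

{"op": "servo_tool", "data": {"series": "1 0.0018 0.0026 0.015 0 0 0;1 0.0018 0.0026 0.028 0 0 0;1 0.0018 0.0026 0.032 0 0 0;1 0.0018 0.0026 0.034 0 0 0;1 0.0018 0.0026 0.036 0 0 0;1 0.0018 0.0026 0.036 0 0 0"}}

```text
time_s: 20.47
eef_pos: [0.5527, 0.0123, 0.0778]
eef_rot: [-0.0, 0.644, 0.765, -0.0]
wrist_force: [-0.5, 0.2, 0.1]
opening: -0.006
grasp_force: 0.3
```

{"op": "servo_tool", "data": {"series": "1 0 0 0.001 0 0 0;1 0 0 0.002 0 0 0;1 0 0 0.002 0 0 0"}}

```text
time_s: 20.72
eef_pos: [0.5534, 0.0124, 0.0764]
eef_rot: [0.0, 0.644, 0.765, 0.0]
wrist_force: [-1.7, 3.4, 4.2]
opening: 0.0
grasp_force: 2.6
```

```bash
python3 - <<'E'
from h import *
goc(0,28,.074);jaw('top')
E
```

```text
clamp mm [ 1.18 27.84] F clamp [-1.1   3.62] 4.15
at [0.5534 0.0124 0.0764] t 20.7167 shift [ 0.0002 -0.0012  0.0024] turn [ 0.05 -0.01 -0.02]
top 16 jaw arm y at bar [82.7 83.  89.8 98. ]
```

{"op": "servo_tool", "data": {"series": "1 0 0 0.001 0 0 0;1 0 0 0.002 0 0 0;1 0 0 0.002 0 0 0"}}

```text
time_s: 21.02
eef_pos: [0.5532, 0.0133, 0.0743]
eef_rot: [-0.0, 0.644, 0.765, 0.001]
wrist_force: [-2.7, 6.6, 6.0]
opening: 0.0
grasp_force: 3.7
```

{"op": "servo_tool", "data": {"series": "1 0 0 0.001 0 0 0;1 0 0 0.0015 0 0 0;1 0 0 0.0015 0 0 0"}}

```text
time_s: 21.27
eef_pos: [0.5532, 0.0136, 0.0734]
eef_rot: [-0.0, 0.644, 0.765, 0.001]
wrist_force: [-4.2, 7.7, 11.6]
opening: 0.004
grasp_force: 6.4
```

```bash
python3 - <<'E'
from h import *
goc(0,28,.074);jaw('top')
E
```

```text
clamp mm [ 1.24 28.98] F clamp [-2.79  8.32] 11.56
at [0.5532 0.0136 0.0734] t 21.2667 shift [-0.001  -0.0012 -0.0006] turn [ 0.04 -0.1  -0.01]
```

{"op": "servo_tool", "data": {"series": "1 0 0 0.001 0 0 0;1 0 0 0.0015 0 0 0;1 0 0 0.0015 0 0 0;1 0 0 0.0015 0 0 0"}}

```text
time_s: 21.65
eef_pos: [0.5535, 0.0136, 0.0732]
eef_rot: [-0.0, 0.643, 0.765, 0.001]
wrist_force: [-9.2, 8.4, 22.1]
opening: 0.001
grasp_force: 11.6
```

```bash
python3 - <<'E'
from h import *
goc(0,28,.074);jaw('top');c=jaw('wrist');prof(c,31,lo=54,hi=125)
E
```

```text
clamp mm [ 1.51 28.97] F clamp [-7.58  9.81] 22.12
at [0.5535 0.0136 0.0732] t 21.65 shift [-0.001  -0.0015 -0.0008] turn [ 0.06 -0.09  0.  ]
top 28 jaw y [125.3 125.8 132.1 136.4]
wrist 3755 jaw y [117.8 118.3 126.3 135.3]
wrist 3851 jaw arm y at bar [ 70.7  78.5 123.3 135. ]
x 31 54:200 55:193 56:182 57:191 58:197 59:174 60:150 61:197 62:188 63:178 64:197 65:200 66:200 67:200 68:200 69:200 70:201 71:202 72:200 73:198 74:200 75:200 76:201 77:199 78:199 79:202 80:193 81:183 82:123 83:86 84:86 85:107 86:176 87:174 88:172 89:173 90:172 91:174 92:171 93:173 94:172 95:172 96:171 97:172 98:172 99:171 100:172 101:171 102:172 103:171 104:171 105:171 106:170 107:171 108:170 109:170 110:169 111:169 112:169 113:169 114:170 115:170 116:102 117:7 118:4 119:6 120:9 121:3 122:5 123:13 124:16
```

The stop is firm and the pad is back at y≈118, so the jaw is open. I'll hold briefly, then lift clear.

{"op": "servo_tool", "data": {"series": "1 0 0 0 0 0 0;1 0 0 0 0 0 0;1 0 0 0 0 0 0;1 0 0 0 0 0 0;1 0 0 -0.005 0 0 0;1 0 0 -0.01 0 0 0;1 0 0 -0.03 0 0 0;1 0 0 -0.07 0 0 0;1 0 0 -0.11 0 0 0;1 0 0 -0.13 0 0 0;1 0 0 -0.13 0 0 0;1 0 0 -0.13 0 0 0"}}

```text
time_s: 22.75
eef_pos: [0.554, 0.0118, 0.2022]
eef_rot: [0.002, 0.644, 0.765, 0.001]
wrist_force: [0.6, 0.0, -0.5]
opening: 0.003
grasp_force: 0.0
```

```bash
python3 - <<'E'
from h import *
c=jaw('wrist');P=cloud(c);C=(P[...,:2]-O)@M.T*1000
m=((P[...,2]>.040)&(P[...,2]<.05)&(c['img'].min(-1)>110)&(C[...,0]>20)&(C[...,0]<75)&(C[...,1]>30)&(C[...,1]<110))
print('holder',cv2.minAreaRect(C[m].astype(np.float32)),np.median(P[m][:,2]))
s=(P[...,2]>.03)&(P[...,2]<.043)&(abs(C[...,0]+60)<2)&(C[...,1]>-8)&(C[...,1]<30);print('trig y',C[s][:,1].min(),C[s][:,1].max())if s.sum() else 0
s=(P[...,2]>.047)&(P[...,2]<.062)&(abs(C[...,0])<8)&(abs(C[...,1]-20)<10);print('tab z',np.median(P[s][:,2]) if s.sum() else None)
save(c,'end.png')
E
```

```text
wrist 1099 jaw y [117.8 118.4 127.4 137.2]
wrist 1256 jaw arm y at bar [ 70.6  78.7 125.5 140.1]
holder ((45.8896484375, 59.31733703613281), (45.99250030517578, 33.82353210449219), 89.8927993774414) 0.0429798154736889
trig y 8.032978711763489 19.341463236915313
tab z 0.054480718911444986
```

View pics/end.png

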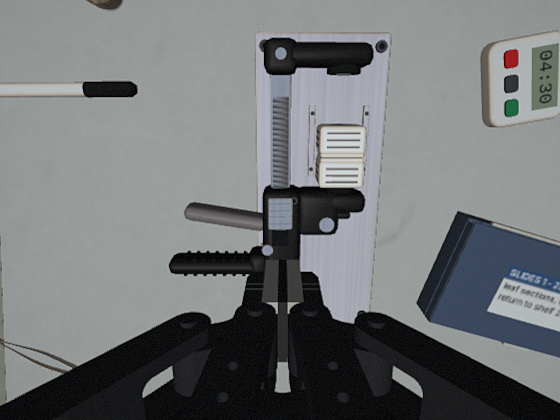

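The final view shows the holder closed at (341,157), 46 mm long, with the jaw back at (320,55) and the trigger and tab at rest.

```bash
python3 -c "
from bench import ctrl
print(ctrl.hand_in())"
```

```text
the job is handed in; nothing more can be done
None
```

The holder was pressed closed (46 mm long, gap shut, about 12 N at the trigger) and lies between the rails with the jaw sprung fully open and trigger and tab let go; I handed the job in at about 23 s, and no verdict came back.

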